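# Snap the stock tub's lid shut all round

### The job

The lid of the clear tub of coasters and tea lights only lies on it, with its four pale edges standing up: press each edge of the lid down over the rim until all four have snapped flat and stay shut. Only press, with moderate force: do not lift the lid or the tub or shove the tub about, and leave the other things on the counter where they are.

Things in the scene. Friction and masses are not known exactly. Their poses are not given: they have to be found in the camera images.
- tub: clear plastic storage tub with cork coasters and tea lights inside, loose on the counter, about 0.9 kg. 120 mm (its x) x 164 mm (its y), rim 62 mm above its underside. Origin: centre of the underside; z up. Vertical walls, 4 mm inside the rim's outer edge; the rim overhangs all round and is what the lid snaps over.
- lid_centre (a point): dark green-blue lid, 127 x 171 mm over its skirts, lying loose but properly seated on the rim (a lip inside the rim centres it within 1 mm; its axes agree with the tub's). This point: middle of the lid, 3 mm above the rim, 65 mm above the counter. Panel top 3 to 4 mm above the rim; rigid corners and shut edges 5.5 mm. Each side is a separate flexing edge, pale mint.
- edge_near (a joint): the long edge on the tub's own -x side (towards the robot when the tub is not turned): angle in rad, 0 = flat and snapped shut, grows upward, stop at 0.9; starts at 0.4 to 0.7. Bends about a line 30.5 mm inside the rim, 3 mm above it. Skirt meets the rim at about 0.22, hardest at about 0.15; past 0.09 it snaps down and stays within 0.04 of flat. 8 to 14 N straight down at the press point is enough; let go earlier, it springs back to about 0.4.
- edge_near_press (a point): point on top of the long edge on the tub's own -x side (towards the robot when the tub is not turned), in the middle of its length, 21 mm outside its bending line: the place to press. It moves with the edge. The edge is a plate 99 mm long, 32 mm wide, 3 mm thick, with a 12 mm skirt hanging from its outer side; shut, this point lies 50.5 mm from the lid's middle, 67.5 mm above the counter.
- edge_left (a joint): the short edge on the tub's own +y side: angle in rad, 0 = flat and snapped shut, grows upward, stop at 0.9; starts at 0.4 to 0.7. Bends about a line 30.5 mm inside the rim, 3 mm above it. Skirt meets the rim at about 0.22, hardest at about 0.15; past 0.09 it snaps down and stays within 0.04 of flat. 8 to 14 N straight down at the press point is enough; let go earlier, it springs back to about 0.4.
- edge_left_press (a point): point on top of the short edge on the tub's own +y side, in the middle of its length, 21 mm outside its bending line: the place to press. It moves with the edge. The edge is a plate 55 mm long, 32 mm wide, 3 mm thick, with a 12 mm skirt hanging from its outer side; shut, this point lies 72.5 mm from the lid's middle, 67.5 mm above the counter.
- edge_far (a joint): the long edge on the tub's own +x side: angle in rad, 0 = flat and snapped shut, grows upward, stop at 0.9; starts at 0.4 to 0.7. Bends about a line 30.5 mm inside the rim, 3 mm above it. Skirt meets the rim at about 0.22, hardest at about 0.15; past 0.09 it snaps down and stays within 0.04 of flat. 8 to 14 N straight down at the press point is enough; let go earlier, it springs back to about 0.4.
- edge_far_press (a point): point on top of the long edge on the tub's own +x side, in the middle of its length, 21 mm outside its bending line: the place to press. It moves with the edge. The edge is a plate 99 mm long, 32 mm wide, 3 mm thick, with a 12 mm skirt hanging from its outer side; shut, this point lies 50.5 mm from the lid's middle, 67.5 mm above the counter.
- edge_right (a joint): the short edge on the tub's own -y side: angle in rad, 0 = flat and snapped shut, grows upward, stop at 0.9; starts at 0.4 to 0.7. Bends about a line 30.5 mm inside the rim, 3 mm above it. Skirt meets the rim at about 0.22, hardest at about 0.15; past 0.09 it snaps down and stays within 0.04 of flat. 8 to 14 N straight down at the press point is enough; let go earlier, it springs back to about 0.4.
- edge_right_press (a point): point on top of the short edge on the tub's own -y side, in the middle of its length, 21 mm outside its bending line: the place to press. It moves with the edge. The edge is a plate 55 mm long, 32 mm wide, 3 mm thick, with a 12 mm skirt hanging from its outer side; shut, this point lies 72.5 mm from the lid's middle, 67.5 mm above the counter.
- coasters: stack of round cork coasters, 70 mm across, 19 mm high, loose outside the tub; origin at the centre of the underside. A bystander.
- notebook: brown kraft notebook, 140 x 88 x 13 mm, lying loose; origin at the centre of the underside. A bystander.
- tape_roll: roll of tan tape, 96 mm across, 25 mm high, lying loose; origin at the centre of the underside. A bystander.
- tealight: one single tea light in a metal cup, 38 mm across, 15 mm high, loose outside the tub; origin at the centre of the underside. A bystander.

How it is judged (in metres and radians):
At the end, for the whole second after the job is handed in: All four edges are snapped shut (each below 0.06 rad), the lid lies home on the rim (within 4 mm), the tub stands flat and at rest within 30 mm of where it was, and the loose coasters, notebook, tape and single tea light are within 15 mm of where they were (value of joint each of edge_near, edge_left, edge_far, edge_right below 0.06 rad and z of lid_centre in the frame of tub below 0.069 m and height (world z) of tub below 0.004 m and angle between tub's own z axis and vertical below 0.03 rad and distance of tub from where it was at the start of the episode below 0.03 m and linear speed of tub below 0.01 m/s and distance of each of coasters, notebook, tape_roll, tealight from where it was at the start of the episode below 0.015 m); the robot touches nothing.
It fails at once if the lid is lifted off the tub's rim (by more than 8 mm) (z of lid_centre in the frame of tub above 0.073 m).
It fails at once if the tub is lifted (by more than 8 mm) or tipped (by more than 0.15 rad) (height (world z) of tub above 0.008 m or angle between tub's own z axis and vertical above 0.15 rad).
It fails at once if the tub is shoved more than 30 mm (distance of tub from where it was at the start of the episode above 0.03 m).
It fails at once if the fingers press on the lid or the tub with more than 60 N (contact force between the fingers and lid above 60 N or contact force between the fingers and tub above 60 N).
It fails at once if a bystander is moved by more than 15 mm (distance of any of coasters, notebook, tape_roll, tealight from where it was at the start of the episode above 0.015 m).
It also fails if it takes over 51 s, if anything falls off the work surface, if the arm or the gripper's body presses on something with over 40 N, if the wrist force passes 120 N, or if a joint passes its speed limit or range.

### The arm

A 6-joint arm with a two-finger parallel gripper is mounted at the origin on a cart in front of the work surface, level with it; the furniture and walls round the work are solid. World frame = base frame: x ahead of the robot, y to its left, z up, the work surface at z = 0. Lengths are in mm, angles in degrees, forces in N, time in s.
With the tool pointing down it reaches from about 350 to 850 mm from the base axis. Payload 8.1 kg.
Tool frame: the origin (TCP) lies midway between the tips of the shut fingers; the grasp point (between the pads) lies 19 mm behind it; x points along the fingers, z is the direction in which the jaws open and shut, and the axes are right-handed (so a half turn about x gives the same grasp; the last joint's range is limited). The gripper opens to 85 mm and grips with 20 to 120 N. Pads are 22 mm wide; open, the fingers measure 114 mm over their backs; the gripper's body (76 mm by 85 mm) begins 54 mm behind the grasp point. The pads swing forward as they close: fully open they stand 13 mm farther back than shut.
Start: joints at [68.388, 7.471, 85.268, -0, 87.261, -4.893], TCP at [172.584, 574.648, 231.292] pointing down, gripper open.
Joint ranges: [-169.43, 169.43], [-51.17, 129.36], [1.28, 143.12], [-76.62, 256.62], [0, 156.53], [-152.29, 152.29]. Speed limits (degrees/s): [136.94, 136.94, 159.86, 180, 180, 180].

### API

Orientations are given as [roll, pitch, yaw] about the fixed x, y, z axes, in that order (R = Rz(yaw) Ry(pitch) Rx(roll)).
In Python, from bench import r gives the robot as it stands. The module is installed in compiled form; this text tells all that it offers.
- The arm moves only by the tool servo_tool, never from a script. Its argument "commands" is a list that holds one entry, the list of rows, each a list of 7 numbers: the closure in counts, from 0 (fully open) to 255 (shut), then the shift along the tool's x, y, z in cm, then the turn, a rotation vector about the tool's x, y, z in degrees. A call has 1 to 8 rows; each row is the pose to reach, as a shift and turn from the pose commanded when the call began, along the tool's axes at that moment; what a row does not reach only later rows make up. A row lasts 1/10 s, in which the tool goes at most 50 mm and 8.59 degrees, less where a joint would pass 70% of its speed; a pose out of reach is approached as far as the arm can. A call with a gripper value outside its range is refused whole. The fingers move at their own pace and stop on an object; "force" is the grip in N (left out, the last holds). Time passes only in rows, so rows that repeat a pose let the fingers close. It gives the time, the measured TCP pose, the force and the opening at its end, in the units of the state.
- r.sense(): the state, without advancing time (a new reading comes with each control period).
- r.snapshot(name): name is "scene" or "top" or "wrist"; returns (picture, depth): 384x512x3 uint8, red, green, blue; 384x512 float32, mm along the optical axis (not along the pixel's ray), 0 where there is no reading.
- r.calibration(name): a dict with "fx", "fy", "cx", "cy" (pixels), "pose" (4x4, takes a point from camera to world coordinates). Camera axes: x right, y down, z forward; pixel columns grow to the right and rows downward; lengths in mm; the calibration is good to about 2 mm. A picture is of the moment at which its call begins: read the wrist's pose just before it. calibration takes no time and is no camera call; for the wrist camera it gives the pose at the moment of the call.
- r.hand_in(): hands the job in, once; it reports no verdict.
The state is a dict: "time": time; "joint_pos": joint angles; "qd": joint speeds; "joint_efforts": joint torques, N m; "tool_pos": TCP position; "tcp_rot": TCP orientation; "ft_force": force on the tool from outside, world axes, zero at the start; "wrist_torque": the same for the moment, N m; "finger_gap": finger opening in mm.
Only numpy, scipy, OpenCV 4.12 (cv2) and the standard library are available. Lean on these libraries where they do the work, as an engineer would, in place of code of your own. Each camera call takes 0.05 s, during which the arm holds its last target.

## Working session

There is one attempt and no reset: what is moved stays moved. The work goes in short steps, Python scripts to look and compute and a tool call to move; the robot and the scene stay as the last step left them, time stands still between calls to the robot, and variables do not carry over. Pictures are saved under pics/ and viewed, and the job is handed in when it is done.

Besides the shell and the picture viewer there is one more tool, called after ">>>" as name([rows], argument=value, ...), one row to a line, values as JSON. servo_tool: Moves the arm, as the interface text tells. Its arguments: {"type":"object","properties":{"commands":{"type":"array","items":{"type":"array","items":{"type":"array","items":{"type":"number"}}}},"force":{"type":"number"}},"required":["commands"]}

```bash
mkdir -p pics; python3 - <<'E'
from bench import r
import cv2,numpy as np
for n in ["scene","top"]:
    p,d=r.snapshot(n); cv2.imwrite(f"pics/{n}0.png",p[:,:,::-1]); np.save(f"pics/{n}0.npy",d)
    c=r.calibration(n); print(n,c)
    np.savez(f"pics/{n}0c.npz",**c)
print(r.sense())
E
```

```text
scene {'fx': 393.8419193760175, 'fy': 393.8419193760175, 'cx': 256.4141022612135, 'cy': 188.97456874796347, 'pose': array([[ 7.28286516e-01, -4.62007927e-01,  5.06110093e-01,
        -1.68065816e+02],
       [-6.85151298e-01, -4.77015955e-01,  5.50475683e-01,
        -7.60892775e+02],
       [-1.29015395e-02, -7.47666004e-01, -6.63949619e-01,
         9.42575390e+02],
       [ 0.00000000e+00,  0.00000000e+00,  0.00000000e+00,
         1.00000000e+00]])}
top {'fx': 363.7368980302612, 'fy': 363.7368980302612, 'cx': 257.1351660178283, 'cy': 192.3326614172286, 'pose': array([[-2.17676371e-02, -9.83488974e-01,  1.79654135e-01,
         3.42950861e+02],
       [-9.99281829e-01,  2.69778014e-02,  2.66087164e-02,
        -4.02377303e+01],
       [-3.10160528e-02, -1.78945904e-01, -9.83369904e-01,
         9.88109406e+02],
       [ 0.00000000e+00,  0.00000000e+00,  0.00000000e+00,
         1.00000000e+00]])}
{'time': 0.1, 'joint_pos': array([ 6.83877907e+01,  7.51079969e+00,  8.53232751e+01, -4.32530698e-04,
        8.72603380e+01, -4.89398003e+00]), 'qd': array([ 0.09247162, -0.07919784, -0.14678886, -0.02374058, -0.02166032,
        0.01695403]), 'joint_efforts': array([ 1.08056352e-03, -5.70958006e+01, -5.01940298e+01, -2.43774530e-04,
        8.21142050e-03, -1.94822377e-05]), 'tool_pos': array([172.40942923, 574.18663136, 230.34686713]), 'tcp_rot': array([ 175.3681848 ,   89.90558623, -111.3500234 ]), 'ft_force': array([ 0.86449292, -0.43365623,  0.44702885]), 'wrist_torque': array([ 0.00168065,  0.00148505, -0.01232084]), 'finger_gap': 85.47280628544411}
```

View pics/scene0.png

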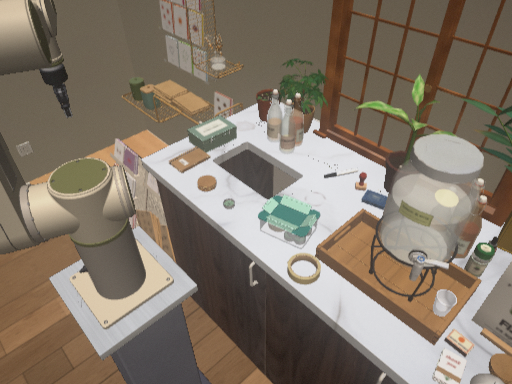

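View pics/top0.png

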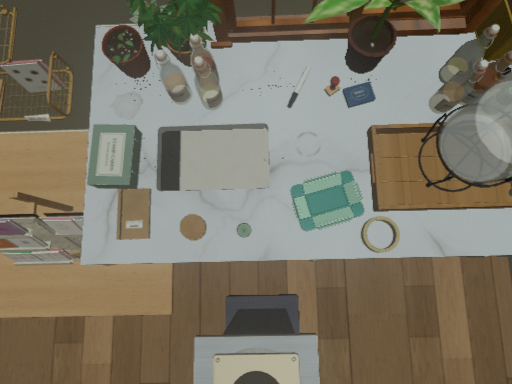

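```bash
python3 - <<'E'
import cv2,numpy as np
im=cv2.imread("pics/top0.png")[160:260,270:400]
cv2.imwrite("pics/crop0.png",cv2.resize(im,None,fx=6,fy=6,interpolation=cv2.INTER_CUBIC))
im=cv2.imread("pics/scene0.png")[180:260,240:340]
cv2.imwrite("pics/crop1.png",cv2.resize(im,None,fx=7,fy=7,interpolation=cv2.INTER_CUBIC))
E
```

```text
(no output)
```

View pics/crop0.png

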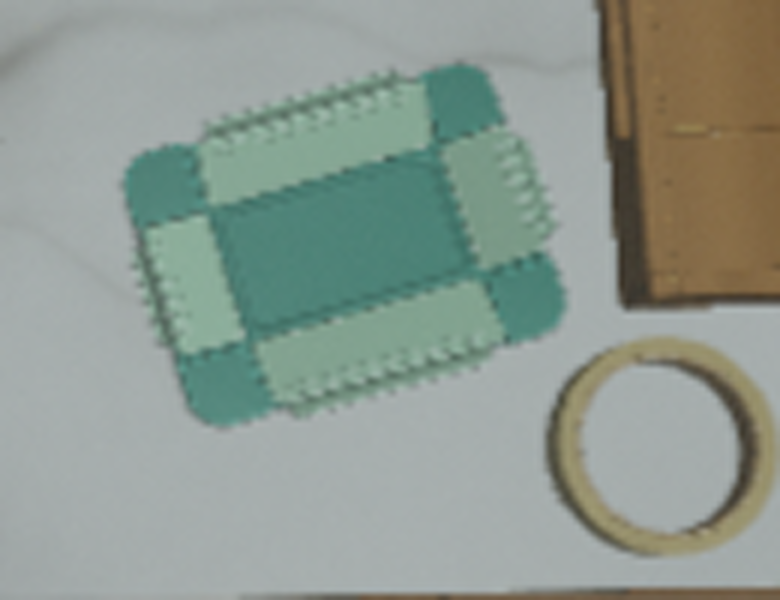

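View pics/crop1.png

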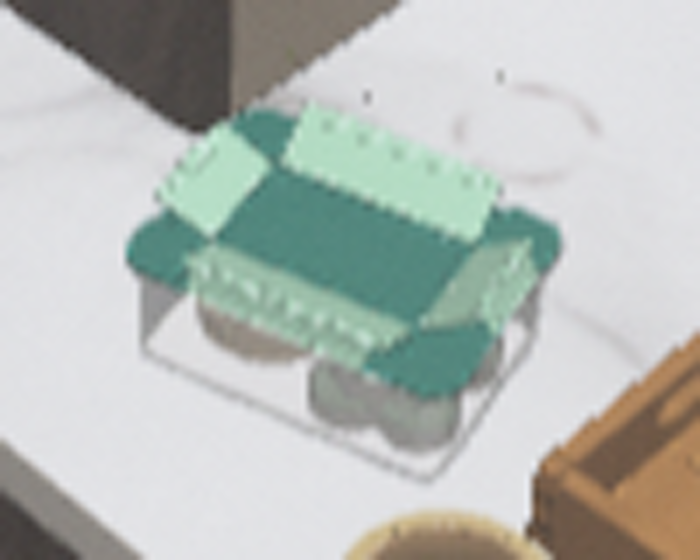

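```bash
cat > h.py <<'E'
import numpy as np,cv2
def ray(c,uv,z):
    uv=np.atleast_2d(uv).astype(float)
    P=c["pose"]; d=np.c_[(uv[:,0]-c["cx"])/c["fx"],(uv[:,1]-c["cy"])/c["fy"],np.ones(len(uv))]@P[:3,:3].T
    o=P[:3,3]; return o+d*((z-o[2])/d[:,2])[:,None]
def fit(name,img,c,box,z=67.0):
    x0,y0,x1,y1=box
    hsv=cv2.cvtColor(img,cv2.COLOR_RGB2HSV)
    m=np.zeros(img.shape[:2],bool)
    m[y0:y1,x0:x1]=((hsv[...,0]>72)&(hsv[...,0]<95)&(hsv[...,1]>85))[y0:y1,x0:x1]
    v,u=np.nonzero(m)
    w=ray(c,np.c_[u,v],z)[:,:2]
    print(name,len(u),cv2.minAreaRect(w.astype(np.float32)), w.mean(0))
    return m
E
python3 - <<'E'
from h import *
for n,b in [("top",(285,160,370,240)),("scene",(255,185,325,245))]:
    c=dict(np.load(f"pics/{n}0c.npz")); im=cv2.imread(f"pics/{n}0.png")[:,:,::-1].copy()
    m=fit(n,im,c,b)
    o=im.copy();o[m]=[255,0,0]; cv2.imwrite(f"pics/m_{n}.png",cv2.resize(o[b[1]-10:b[3]+10,b[0]-10:b[2]+10],None,fx=5,fy=5)[:,:,::-1])
    d=np.load(f"pics/{n}0.npy"); v,u=np.nonzero(m)
    P=c["pose"]; dd=d[v,u]; w=(np.c_[(u-c["cx"])/c["fx"],(v-c["cy"])/c["fy"],np.ones(len(u))]*dd[:,None])@P[:3,:3].T+P[:3,3]
    print(np.percentile(w[:,2],[5,50,95]),cv2.minAreaRect(w[:,:2].astype(np.float32)))
c=dict(np.load(f"pics/top0c.npz"))
q=np.array([(218,205),(438,152),(472,268),(246,332)])/6+[270,160]-.4
w=ray(c,q,65)[:,:2];print(w,w.mean(0),np.linalg.norm(np.diff(w,axis=0),axis=1))
# tape
print("tape",ray(c,np.array([(665,445)])/6+[270,160],25))
E
```

```text
top 1418 ((486.652587890625, -191.33590698242188), (118.95341491699219, 161.75575256347656), 14.629100799560547) [ 485.62843421 -190.83701099]
[62.0921494  65.26513066 68.60741495] ((464.24560546875, -141.57598876953125), (138.92880249023438, 283.9475402832031), 24.050806045532227)
scene 645 ((488.63623046875, -193.10641479492188), (117.28234100341797, 161.89663696289062), 14.404166221618652) [ 485.20358829 -197.65857833]
[64.77560228 68.3776704  72.02556334] ((166.0992889404297, -416.69110107421875), (942.0424194335938, 181.9900665283203), 34.91355514526367)
[[ 504.41572847 -140.5098024 ]
 [ 524.90047134 -235.45713687]
 [ 474.36294375 -246.58641643]
 [ 449.52915494 -149.82021117]] [ 488.30207463 -193.09339172] [97.13197729 51.74845465 99.90202975]
tape [[ 399.09393194 -334.64889039   25.        ]]
```

```bash
ls pics
```

```text
crop0.png
crop1.png
m_scene.png
m_top.png
scene0.npy
scene0.png
scene0c.npz
top0.npy
top0.png
top0c.npz
```

```bash
python3 - <<'E'
from h import *
from bench import r
from scipy.spatial.transform import Rotation as R
s=r.sense()
T=R.from_euler("xyz",s["tcp_rot"],degrees=True).as_matrix(); print(T.round(3))
c0=np.array([487.5,-192]);a=np.radians(14.5)
ex=np.array([np.cos(a),np.sin(a)]);ey=np.array([-np.sin(a),np.cos(a)])
pts=dict(near=c0-50.5*ex,left=c0+72.5*ey,far=c0+50.5*ex,right=c0-72.5*ey);print(pts)
d=np.load("pics/top0.npy");c=dict(np.load("pics/top0c.npz"))
v,u=np.nonzero(d>0);dd=d[v,u];P=c["pose"]
w=(np.c_[(u-c["cx"])/c["fx"],(v-c["cy"])/c["fy"],np.ones(len(u))]*dd[:,None])@P[:3,:3].T+P[:3,3]
h=w[(w[:,2]>110)&(w[:,0]>250)]
for k,p in pts.items():
    e=np.linalg.norm(h[:,:2]-p,axis=1);i=e.argmin();print(k,h[i],e[i])
# corridor from start
p0=np.array([172,574]);p1=c0;t=np.clip(((h[:,:2]-p0)@(p1-p0))/((p1-p0)@(p1-p0)),0,1)
e=np.linalg.norm(h[:,:2]-(p0+t[:,None]*(p1-p0)),axis=1);i=e.argmin();print("corridor",h[i],e[i])
E
```

```text
[[-0.001 -0.958  0.288]
 [-0.002  0.288  0.958]
 [-1.     0.    -0.002]]
{'near': array([ 438.60854416, -204.6441902 ]), 'left': array([ 469.34744971, -121.80929607]), 'far': array([ 536.39145584, -179.3558098 ]), 'right': array([ 505.65255029, -262.19070393])}
near [ 551.01716685 -445.99275896  161.6398962 ] 266.2420517006032
left [ 567.45235031 -440.22191699  163.279159  ] 333.183385963963
far [ 586.04806686 -436.60295427  165.69018582] 261.99593958729173
right [ 567.45235031 -440.22191699  163.279159  ] 188.4524558258009
corridor [ 567.45235031 -440.22191699  163.279159  ] 260.7805560132758
```

>>> servo_tool([
  [[255,0,-3.3,-3.6,3.5,0,0],[255,0,-6.6,-7.2,7,0,0],[255,0,-9.9,-10.8,10.5,0,0],[255,0,-13.2,-14.4,14,0,0],[255,0,-16.5,-18.0,17.5,0,0],[255,0,-19.8,-21.6,21,0,0],[255,0,-23.1,-25.2,24.5,0,0],[255,0,-26.6,-29.0,28,0,0]],
], force=60)

```text
time: 0.9
tool_pos: [343.3, 220.1, 231.1]
tcp_rot: [-29.5, 90.0, 15.7]
ft_force: [1.1, 0.0, 0.2]
finger_gap: -0.1
```

>>> servo_tool([
  [[255,0,-4.5,-1.6,4,0,0],[255,0,-9,-3.2,8,0,0],[255,0,-13.5,-4.8,12,0,0],[255,0,-18,-6.4,16,0,0],[255,0,-22.5,-8.0,20,0,0],[255,0,-27,-9.6,24,0,0],[255,0,-31.5,-11.2,28,0,0],[255,0,-36,-12.8,30.8,0,0]],
])

```text
time: 1.7
tool_pos: [509.2, -124.4, 230.9]
tcp_rot: [123.3, 90.0, 137.6]
ft_force: [0.9, 1.0, 0.6]
finger_gap: 0.2
```

>>> servo_tool([
  [[255,2,0,0,0,0,0],[255,5,0,0,0,0,0],[255,5,0,0,0,0,0]],
])

```text
time: 2.0
tool_pos: [505.9, -121.8, 176.3]
tcp_rot: [146.1, 89.5, 160.5]
ft_force: [-0.5, 0.4, -0.4]
finger_gap: -0.0
```

```bash
python3 - <<'E'
from h import *
from bench import r
from scipy.spatial.transform import Rotation as R
s=r.sense()
T=R.from_euler("xyz",s["tcp_rot"],degrees=True).as_matrix(); print(T.round(3),s["tool_pos"],s["joint_pos"],s["ft_force"])
for n in ["top","wrist"]:
    c=r.calibration(n);p,d=r.snapshot(n); cv2.imwrite(f"pics/{n}1.png",p[:,:,::-1]); np.save(f"pics/{n}1.npy",d); np.savez(f"pics/{n}1c.npz",**c)
E
```

```text
[[-0.008 -0.249  0.968]
 [ 0.003  0.968  0.249]
 [-1.     0.005 -0.007]] [ 505.91432377 -121.83229363  176.26680816] [-1.91882416e+01 -2.53833950e+00  1.01364759e+02  2.62458980e-03
  8.16757413e+01 -3.36151669e+01] [-0.48705853  0.40584985 -0.44733362]
```

View pics/wrist1.png

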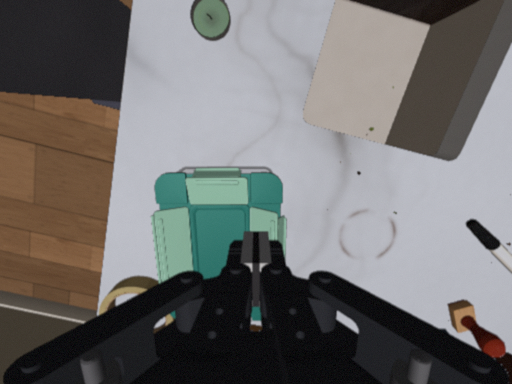

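View pics/top1.png

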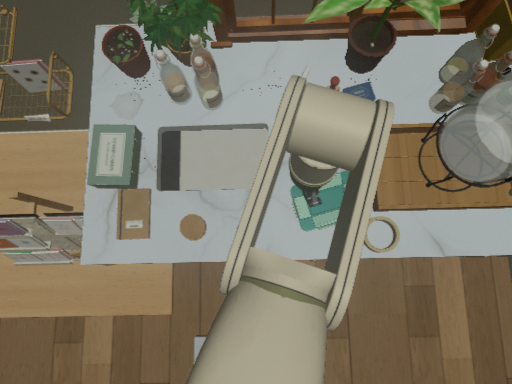

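```bash
python3 - <<'E'
from h import *
c=dict(np.load("pics/wrist1c.npz"))
w=ray(c,[(155,190),(284,190),(171,172),(268,172),(192,206),(250,206)],67)[:,:2];print(w.round(1))
c0=np.array([487.5,-192]);a=np.radians(14.5)
ex=np.array([np.cos(a),np.sin(a)]);ey=np.array([-np.sin(a),np.cos(a)])
print(np.c_[(w-c0)@ex,(w-c0)@ey].round(1))
E
```

```text
[[ 413.8 -145. ]
 [ 532.4 -114.3]
 [ 425.7 -124. ]
 [ 513.2 -101.4]
 [ 450.9 -152. ]
 [ 505.1 -137.9]]
[[-59.6  64. ]
 [ 62.9  63.9]
 [-42.8  81.4]
 [ 47.6  81.3]
 [-25.4  47.9]
 [ 30.6  47.9]]
```

>>> servo_tool([
  [[255,0,0.8,-3.4,0,0,0],[255,2.5,0.8,-3.4,0,0,0],[255,5.5,0.8,-3.4,0,0,0],[255,7.5,0.8,-3.4,0,0,0],[255,7.5,0.8,-3.4,0,0,0],[255,7.5,0.8,-3.4,0,0,0]],
])

```text
time: 2.7
tool_pos: [474.9, -123.1, 108.1]
tcp_rot: [-36.1, 89.9, -21.5]
ft_force: [-0.2, -0.3, 0.5]
finger_gap: 0.0
```

```bash
cat > st.py <<'E'
from bench import r
s=r.sense();print(s["time"],s["tool_pos"].round(1),s["tcp_rot"].round(1),s["ft_force"].round(1))
from scipy.spatial.transform import Rotation as R
print(R.from_euler("xyz",s["tcp_rot"],degrees=True).as_matrix().round(3)[:,2])
E
python3 st.py
```

```text
2.7 [ 474.9 -123.1  108.1] [-36.1  89.9 -21.5] [-0.2 -0.3  0.5]
[0.968 0.251 0.001]
```

>>> servo_tool([
  [[255,1,0,-0.3,0,0,0],[255,1.8,0,-0.3,0,0,0],[255,2.4,0,-0.3,0,0,0],[255,2.8,0,-0.3,0,0,0],[255,3.2,0,-0.3,0,0,0],[255,3.5,0,-0.3,0,0,0],[255,3.6,0,-0.3,0,0,0],[255,3.6,0,-0.3,0,0,0]],
])

```text
time: 3.5
tool_pos: [471.4, -123.6, 70.5]
tcp_rot: [30.5, 90.0, 45.0]
ft_force: [-0.2, 1.3, 2.7]
finger_gap: -0.0
```

>>> servo_tool([
  [[255,0.1,0,0,0,0,0],[255,0.15,0,0,0,0,0],[255,0.2,0,0,0,0,0],[255,0.2,0,0,0,0,0]],
])

```text
time: 3.9
tool_pos: [470.9, -124.0, 68.0]
tcp_rot: [173.8, 90.0, -171.7]
ft_force: [0.0, -1.1, 1.0]
finger_gap: -0.3
```

>>> servo_tool([
  [[255,0.05,0,0,0,0,0],[255,0.1,0,0,0,0,0],[255,0.1,0,0,0,0,0]],
])

```text
time: 4.2
tool_pos: [471.0, -124.0, 67.5]
tcp_rot: [-165.9, 90.0, -151.5]
ft_force: [-3.6, 0.8, 4.2]
finger_gap: -0.2
```

>>> servo_tool([
  [[255,0.05,0,0,0,0,0],[255,0.1,0,0,0,0,0],[255,0.1,0,0,0,0,0]],
])

```text
time: 4.5
tool_pos: [471.1, -123.9, 67.4]
tcp_rot: [-173.3, 90.0, -158.8]
ft_force: [-7.0, 1.4, 12.7]
finger_gap: 0.5
```

>>> servo_tool([
  [[255,-2,0,0,0,0,0],[255,-4.5,0,0,0,0,0],[255,-4.5,-2.5,1.8,0,0,0],[255,-4.5,-5,3.5,0,0,0],[255,-4.5,-7.1,5.1,0,0,0],[255,-4.5,-7.1,5.1,0,0,0],[255,-4.5,-7.1,5.1,0,0,0]],
])

```text
time: 5.2
tool_pos: [537.9, -179.9, 110.6]
tcp_rot: [137.3, 89.9, 151.7]
ft_force: [0.1, -0.5, -0.0]
finger_gap: 0.4
```

```bash
python3 st.py; python3 - <<'E'
from h import *
from bench import r
p,d=r.snapshot("wrist"); cv2.imwrite("pics/wrist2.png",p[:,:,::-1])
p,d=r.snapshot("scene"); cv2.imwrite("pics/scene2.png",cv2.resize(p[170:270,230:350,::-1],None,fx=6,fy=6,interpolation=2))
E
```

```text
5.2 [ 537.9 -179.9  110.6] [137.3  89.9 151.7] [ 0.1 -0.5 -0. ]
[ 0.968  0.25  -0.001]
```

View pics/wrist2.png

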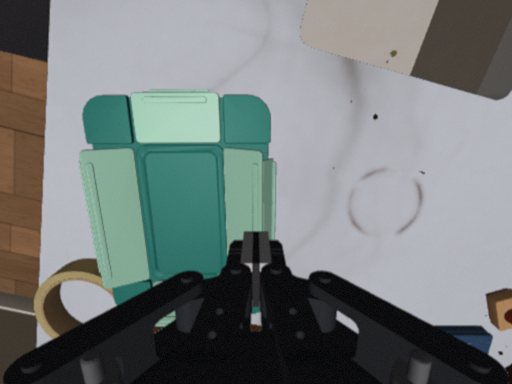

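View pics/scene2.png

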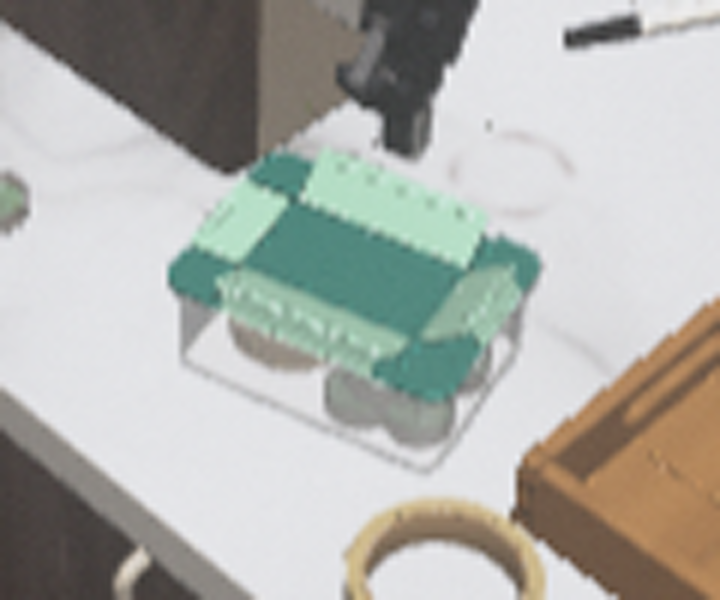

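The wrist picture shows the left edge (about (176,118)) flush and shut, and the long edges still raised. Next is the far edge.

>>> servo_tool([
  [[255,1.5,0,0,0,0,0],[255,2.4,0,0,0,0,0],[255,2.8,0,0,0,0,0],[255,3.2,0,0,0,0,0],[255,3.6,0,0,0,0,0],[255,3.9,0,0,0,0,0],[255,4.1,0,0,0,0,0],[255,4.2,0,0,0,0,0]],
])

```text
time: 6.1
tool_pos: [539.6, -179.8, 70.4]
tcp_rot: [-18.1, 89.8, -3.6]
ft_force: [1.5, 2.5, 4.8]
finger_gap: 0.3
```

>>> servo_tool([
  [[255,0.05,0,0,0,0,0],[255,0.1,0,0,0,0,0],[255,0.15,0,0,0,0,0],[255,0.15,0,0,0,0,0]],
])

```text
time: 6.5
tool_pos: [538.0, -179.9, 67.6]
tcp_rot: [159.5, 90.0, 174.0]
ft_force: [-0.5, 0.4, 1.5]
finger_gap: 0.0
```

>>> servo_tool([
  [[255,0.05,0,0,0,0,0],[255,0.1,0,0,0,0,0],[255,0.15,0,0,0,0,0],[255,0.15,0,0,0,0,0]],
])

```text
time: 6.9
tool_pos: [538.1, -180.0, 67.4]
tcp_rot: [-175.3, 90.0, -160.8]
ft_force: [-5.5, 1.8, 12.5]
finger_gap: -0.2
```

>>> servo_tool([
  [[255,-2,0,0,0,0,0],[255,-4.5,0,0,0,0,0],[255,-4.5,-2.5,-1.8,0,0,0],[255,-4.5,-5,-3.5,0,0,0],[255,-4.5,-7.3,-5.1,0,0,0],[255,-4.5,-7.3,-5.1,0,0,0],[255,-4.5,-7.3,-5.1,0,0,0]],
])

```text
time: 7.6
tool_pos: [506.7, -263.6, 110.9]
tcp_rot: [115.2, 90.0, 129.6]
ft_force: [-0.5, -0.3, 0.2]
finger_gap: 0.1
```

>>> servo_tool([
  [[255,1.5,0,0,0,0,0],[255,2.4,0,0,0,0,0],[255,2.8,0,0,0,0,0],[255,3.2,0,0,0,0,0],[255,3.6,0,0,0,0,0],[255,3.9,0,0,0,0,0],[255,4.1,0,0,0,0,0],[255,4.2,0,0,0,0,0]],
])

```text
time: 8.4
tool_pos: [508.0, -264.7, 70.8]
tcp_rot: [-67.5, 89.8, -53.0]
ft_force: [-1.3, -2.7, 6.4]
finger_gap: -0.0
```

>>> servo_tool([
  [[255,0.05,0,0,0,0,0],[255,0.1,0,0,0,0,0],[255,0.15,0,0,0,0,0],[255,0.15,0,0,0,0,0]],
])

```text
time: 8.8
tool_pos: [507.0, -263.1, 67.6]
tcp_rot: [111.2, 90.0, 125.7]
ft_force: [-0.2, 0.1, 1.5]
finger_gap: 0.1
```

>>> servo_tool([
  [[255,0.05,0,0,0,0,0],[255,0.1,0,0,0,0,0],[255,0.15,0,0,0,0,0],[255,0.15,0,0,0,0,0]],
])

```text
time: 9.2
tool_pos: [507.2, -263.2, 67.4]
tcp_rot: [100.1, 90.0, 114.6]
ft_force: [-4.9, 3.6, 13.0]
finger_gap: 0.1
```

>>> servo_tool([
  [[255,-2,0,0,0,0,0],[255,-4.5,0,0,0,0,0],[255,-4.5,2.5,-1.8,0,0,0],[255,-4.5,5,-3.5,0,0,0],[255,-4.5,7.2,-5.1,0,0,0],[255,-4.5,7.2,-5.1,0,0,0],[255,-4.5,7.2,-5.1,0,0,0]],
])

```text
time: 9.9
tool_pos: [439.7, -206.1, 111.3]
tcp_rot: [-45.2, 90.0, -30.7]
ft_force: [0.8, 0.1, 0.3]
finger_gap: 0.3
```

>>> servo_tool([
  [[255,1.5,0,0,0,0,0],[255,2.4,0,0,0,0,0],[255,2.8,0,0,0,0,0],[255,3.2,0,0,0,0,0],[255,3.6,0,0,0,0,0],[255,3.9,0,0,0,0,0],[255,4.1,0,0,0,0,0],[255,4.2,0,0,0,0,0]],
])

```text
time: 10.7
tool_pos: [439.8, -207.0, 70.7]
tcp_rot: [-117.4, 89.9, -103.0]
ft_force: [-5.2, 0.3, 10.4]
finger_gap: 0.2
```

>>> servo_tool([
  [[255,0.05,0,0,0,0,0],[255,0.1,0,0,0,0,0],[255,0.15,0,0,0,0,0],[255,0.15,0,0,0,0,0]],
])

```text
time: 11.1
tool_pos: [439.8, -206.3, 67.7]
tcp_rot: [-14.8, 90.0, -0.3]
ft_force: [0.7, -0.7, 1.3]
finger_gap: 0.4
```

>>> servo_tool([
  [[255,0.05,0,0,0,0,0],[255,0.1,0,0,0,0,0],[255,0.15,0,0,0,0,0],[255,0.15,0,0,0,0,0]],
])

```text
time: 11.5
tool_pos: [439.9, -206.4, 67.4]
tcp_rot: [-76.7, 90.0, -62.2]
ft_force: [-4.1, 2.2, 11.9]
finger_gap: 0.3
```

>>> servo_tool([
  [[255,-3,0,0,0,0,0],[255,-8,0,0,0,0,0],[255,-13,4,0,0,0,0],[255,-15,9,0,0,0,0],[255,-15,14,0,0,0,0],[255,-15,19,0,0,0,0],[255,-15,22,0,0,0,0],[255,-15,22,0,0,0,0]],
])

```text
time: 12.3
tool_pos: [383.6, 11.1, 216.4]
tcp_rot: [56.1, 89.9, 70.9]
ft_force: [-0.4, -0.8, -0.1]
finger_gap: 0.1
```

```bash
python3 st.py; python3 - <<'E'
from h import *
from bench import r
for n,b in [("top",(285,160,370,240)),("scene",(255,185,325,245))]:
    p,d=r.snapshot(n);c=r.calibration(n); cv2.imwrite(f"pics/{n}3.png",p[:,:,::-1])
    b=(b[0]-15,b[1]-10,b[2]+30,b[3]+25)
    cv2.imwrite(f"pics/{n}3c.png",cv2.resize(p[b[1]:b[3],b[0]:b[2],::-1],None,fx=6,fy=6,interpolation=2))
    o=cv2.imread(f"pics/{n}0.png").astype(int);q=cv2.imread(f"pics/{n}3.png").astype(int)
    fit(n,p,c,(285,160,370,240) if n=="top" else (255,185,325,245))
E
```

```text
12.3 [383.6  11.1 216.4] [56.1 89.9 70.9] [-0.4 -0.8 -0.1]
[0.967 0.256 0.001]
top 1459 ((486.50201416015625, -192.1932830810547), (118.91732025146484, 161.80416870117188), 14.649137496948242) [ 486.04158894 -192.92809239]
scene 651 ((488.16546630859375, -193.20074462890625), (117.71100616455078, 161.61892700195312), 14.680170059204102) [ 487.25559404 -195.18558703]
```

View pics/top3.png

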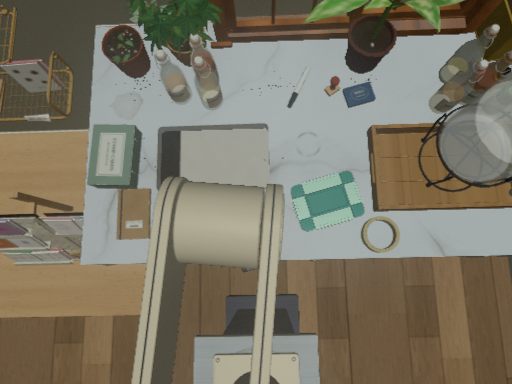

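View pics/top3c.png

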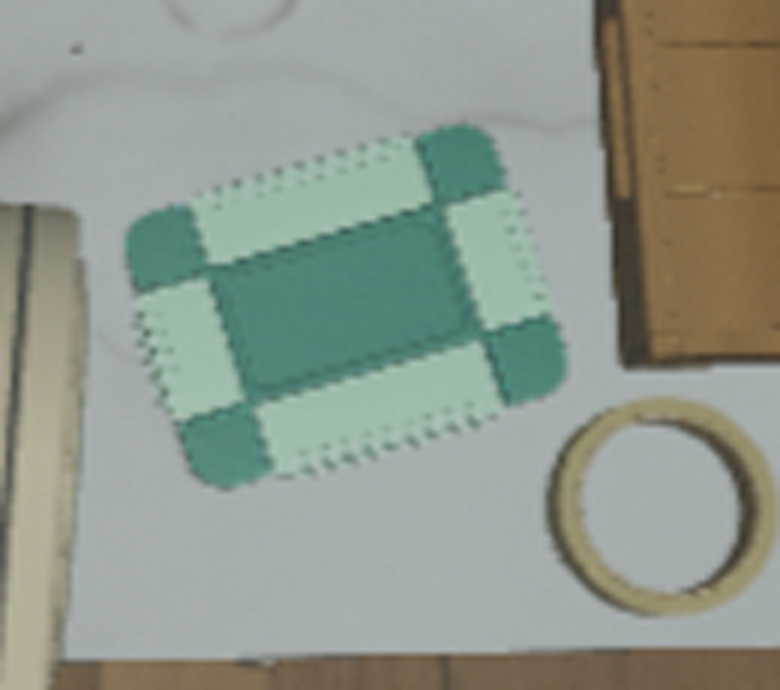

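View pics/scene3c.png

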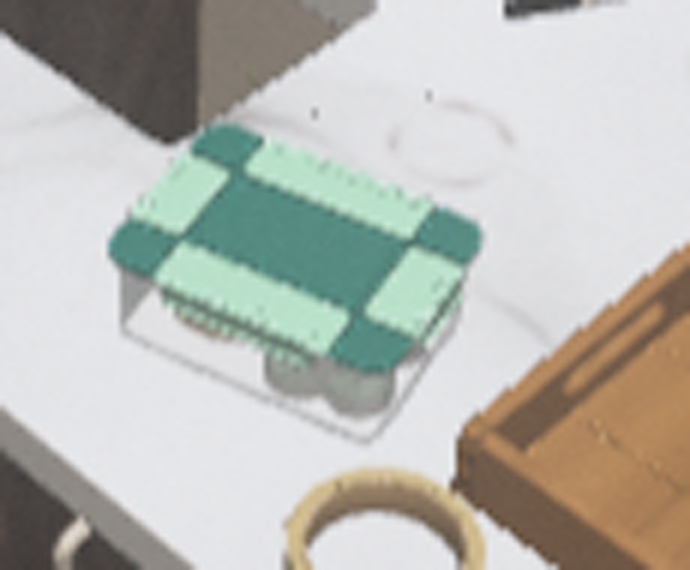

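All four edges show the same shade and lie flush with the corners. The tub's outline has not moved, the tape is where it was, and the gripper is well clear. I'm handing in.

```bash
python3 -c "
from bench import r
print(r.hand_in())"
```

```text
the job is handed in; nothing more can be done
None
```

I pressed the four edges down in turn (left, far, right, near) with the shut fingertips, backed the arm clear, and handed the job in at about 12.4 s of the 51 s allowed. No verdict came back.

- **Edges:** each one gave way as it snapped. Each then stopped solid at a fingertip height of 67.4 mm under 12 to 13 N, against 67.5 mm when shut. That was also the highest force reported, but it is read only at the end of each move. The last pictures from the top and scene cameras show all four flush with the rigid corners.
- **Tub:** its outline moved less than 1 mm between the first and last pictures, which is within what the measurement can resolve.
- **Bystanders:** the tape roll and notebook look unmoved in the last top picture. The arm hid the loose coasters and the single tea light there, so I did not recheck those two. The tool passed well above that area and felt no contact force.

No check failed. The three cameras placed the lid's centre within about 3 mm of each other, so I used a middle value of (489, -193) mm.

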